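Check a child's bike brake lever on the hall shelf

TASK

Check the brake on the child's handlebar clamped in the stand: with the fingers shut, lay the backs of the fingers against the outside of the long brake lever and press it in towards the bar until it comes up against its own stop, short of the bar, without straining it. Hold it in for two seconds, then ease it back out slowly under the fingers, without letting it snap, and leave it sprung out with the hand clear. Do not pinch or squeeze the lever, and do not touch the bar, press the short lever, or disturb any of the toys and other things about.

Things in the scene. Friction and masses are not known exactly. Their poses are not given: they have to be found in the camera images.
- long_lever (a joint): angle of the long brake lever on its upright pivot: 0 at rest (sprung out), growing as it is pressed towards the bar; at 0.26 it meets a hard stop, its tip still about 15 mm short of the grip. Pressed at long_pad it moves about 19 mm in all, taking about 2 N to start and 6 N just before the stop. Let go, it springs back fast.
- long_pad (a point): place to press: centre of the aluminium long blade (10 mm thick, 16 high; runs 45 mm towards the pivot, 30 mm outward to an 18 mm ball), 115 mm above the shelf, 65 mm from the bar's axis. Frame moves with it: x the pressing direction (level, to the bar), y along the blade to the pivot (pivot at +25, +75 mm), z up. Free space 40 mm off its outer (-x) face, and below to 70 mm over the shelf.
- short_lever (a joint): angle of the short brake lever at the other end of the same bar: 0 at rest, growing as it is pressed towards the bar. To be left alone.
- short_pad (a point): the middle of the short lever's blade, which is like the long one but only 25 mm long and ends 55 mm from its pivot; axes as at long_pad (x towards the bar)
- stand: fixed bench stand carrying the handlebar: 120 x 120 mm steel foot 10 mm thick, a post, a 44 mm wide aluminium clamp block 92 to 138 mm above the shelf. Origin on the shelf under the clamp; at yaw 0 its x points away from the robot. Levers stand on its -x side, the long one towards -y (the robot's right), the short one +y.
- bar: the handlebar: level steel tube 420 mm long, 22 mm thick, along the stand's y; origin at its middle, 115 mm above the shelf. Rubber grips 28 mm thick on the outer 105 mm of each end, with 36 mm end flanges. Black 32 mm lever clamps 85 mm either side of the middle carry the pivots, 40 mm to the -x side of the bar's axis.
- taxi: orange die-cast toy taxi, 78 x 36 x 40 high (mm), origin at the centre of its underside; a bystander
- trailer: blue plastic toy boat trailer with a boat on it, 150 x 50 x 40 high (mm), origin at the centre of its underside; a bystander
- dish: white ceramic dish, 130 across, 30 high (mm), origin at the centre of its underside; a bystander
- carrier: green plastic toy car carrier truck, 265 x 62 x 69 high (mm), origin at the centre of its underside; a bystander
- grease: small grey jar, 48 across, 50 high (mm), origin at the centre of its underside; a bystander
- spare_grip: loose black rubber handlebar grip lying down, 120 x 38 x 30 high (mm), origin at the centre of its underside; a bystander
- spanner: steel spanner lying flat, about 160 long (mm), origin at the centre of its underside; a bystander

How it is judged:
By the outcome, as a careful person would: the job done as asked, in the order asked, and still so for the second after the job is handed in, with the robot touching nothing.
It also fails if it takes over 48 s, if anything falls off the work surface, if the arm or the gripper's body presses on something with over 40 N, if the wrist force passes 120 N, or if a joint passes its speed limit or range.

ROBOT

A 6-joint arm with a two-finger parallel gripper is mounted at the origin on the work surface. World frame = base frame: x ahead of the robot, y to its left, z up, the work surface at z = 0. Lengths are in m, angles in rad, forces in N, time in s.
With the tool pointing down it reaches from about 0.25 to 0.725 m from the base axis. Payload 4 kg.
Tool frame: the origin (TCP) lies midway between the tips of the shut fingers; the grasp point (between the pads) lies 19 mm behind it; z points along the fingers, y is the line along which they close (so a half turn about z gives the same grasp; the last joint's range is limited). The gripper opens to 85 mm and grips with 20 to 120 N. Pads are 22 mm wide; open, the fingers measure 114 mm over their backs; the gripper's body (76 mm by 85 mm) begins 54 mm behind the grasp point. The pads swing forward as they close: fully open they stand 13 mm farther back than shut.
Start: joints at [-1.28, 0.241, 0.005, 1.335, 0, 1.571], TCP at [0.143, -0.479, 0.192] pointing down, gripper open.
Joint ranges: [-2.72, 2.72], [-1.05, 1.87], [-1.09, 1.28], [-1.99, 2.15], [-1.42, 1.44], [-3.14, 3.14]. Speed limits (rad/s): [2.79, 2.79, 3.14, 3.14, 3.14, 3.14].

INTERFACE

Orientations are given as a unit quaternion [x, y, z, w].
In Python, from workcell import monitor, vision, job gives the robot as it stands.
- The arm moves only by the tool move_arm, never from a script. Its argument "moves" is a list that holds one entry, the list of rows, each a list of 5 numbers: the shift along the world's x, y, z in m, then the turn about the world's z in degrees, then the opening in per cent of the stroke, from 0 (shut) to 100 (fully open). In form: [[[x, y, z, turn, gripper], ...]]. A call has 1 to 5 rows; each row is the pose to reach, as a shift and turn from the pose commanded when the call began; what a row does not reach only later rows make up. A row lasts 1/8 s, in which the tool goes at most 62.5 mm and 10.7 degrees, less where a joint would pass 70% of its speed; a pose out of reach is approached as far as the arm can. A call with a gripper value outside its range is refused whole. The fingers move at their own pace and stop on an object; the grip force is fixed at half the most. Time passes only in rows, so rows that repeat a pose let the fingers close. It gives the time, the measured TCP pose, the force, the opening and the grip force at its end, in the units of the state.
- monitor.get_obs(): the state, without advancing time (a new reading comes with each control period).
- vision.camera(name): name is "side" or "top" or "wrist"; returns a dict with "color" (384x512x3 uint8, red, green, blue), "camera_matrix" (3x3 intrinsics, pixels), "eye" and "attitude" of the camera in the world; the wrist camera has in their place "hand_eye" (4x4, takes a point from camera to tool coordinates, whose origin is the TCP and whose axes are the flange's). Camera axes: x right, y up, looking along -z (the intrinsics and any distortion apply to the point x, -y, -z); pixel columns grow to the right and rows downward; lengths in m; the calibration is good to about 2 mm. A picture is of the moment at which its call begins: read the wrist's pose just before it. There is no depth.
- job.job_done(): hands the job in; it is judged then, once.
The state is a dict: "clock": time; "joint_pos": joint angles; "joint_vel": joint speeds; "tau": joint torques, N m; "eef_pos": TCP position; "tool_rot": TCP orientation; "ft_force": force on the tool from outside, world axes, zero at the start; "ft_torque": the same for the moment, N m; "grip_width": finger opening in m; "grasp_force": force on a finger pad.
Only numpy, scipy, OpenCV 4.12 (cv2) and the standard library are available. Lean on these libraries where they do the work, as an engineer would, in place of code of your own. Each camera call takes 0.05 s, during which the arm holds its last target. There are 200 camera calls.

## Working session

There is one attempt and no reset: what is moved stays moved. The work goes in short steps, Python scripts to look and compute and a tool call to move; the robot and the scene stay as the last step left them, time stands still between calls to the robot, and variables do not carry over. Pictures are saved under pics/ and viewed, at most 10 in all, crops included, and the job is handed in when it is done.

Besides the shell and the picture viewer there is one more tool, called after ">>>" as name(argument=value, ...), one argument or row to a line, values as JSON. move_arm: Moves the arm, as the interface text tells. Its arguments: {"type":"object","properties":{"moves":{"type":"array","items":{"type":"array","items":{"type":"array","items":{"type":"number"}}}}},"required":["moves"]}

```bash
mkdir -p pics
python3 - <<'E'
from workcell import monitor, vision
import cv2,numpy as np
o=monitor.get_obs();print({k:np.round(v,4).tolist() for k,v in o.items()})
for n in("side","top"):
    c=vision.camera(n);cv2.imwrite(f"pics/{n}0.png",cv2.resize(c["color"][:,:,::-1],(800,600),interpolation=cv2.INTER_CUBIC))
    print(n,{k:np.round(v,5).tolist() for k,v in c.items() if k!="color"})
E
```

```text
{'clock': 0.0, 'joint_pos': [-1.28, 0.2414, 0.0037, 1.3352, -0.0, 1.5708], 'joint_vel': [-0.0009, -0.0007, 0.0003, -0.0013, -0.0013, 0.0003], 'tau': [0.0008, -37.2321, 25.2406, 0.017, -0.0, -0.0], 'eef_pos': [0.1432, -0.4783, 0.1914], 'tool_rot': [0.9894, 0.1449, -0.0002, -0.001], 'ft_force': [1.1555, 0.352, 1.2129], 'ft_torque': [-0.0039, -0.0029, -0.0081], 'grasp_force': 0.0, 'grip_width': 0.0852}
side {'camera_matrix': [[398.47564, 0.0, 256.57511], [0.0, 398.47564, 195.92489], [0.0, 0.0, 1.0]], 'eye': [0.36711, 1.05192, 0.8539], 'attitude': [-0.04088, 0.46241, 0.87979, -0.10234]}
top {'camera_matrix': [[468.84103, 0.0, 255.50782], [0.0, 468.84103, 194.94041], [0.0, 0.0, 1.0]], 'eye': [0.36785, -0.00998, 1.61246], 'attitude': [0.04296, -0.05112, -0.69719, 0.71377]}
```

View pics/top0.png

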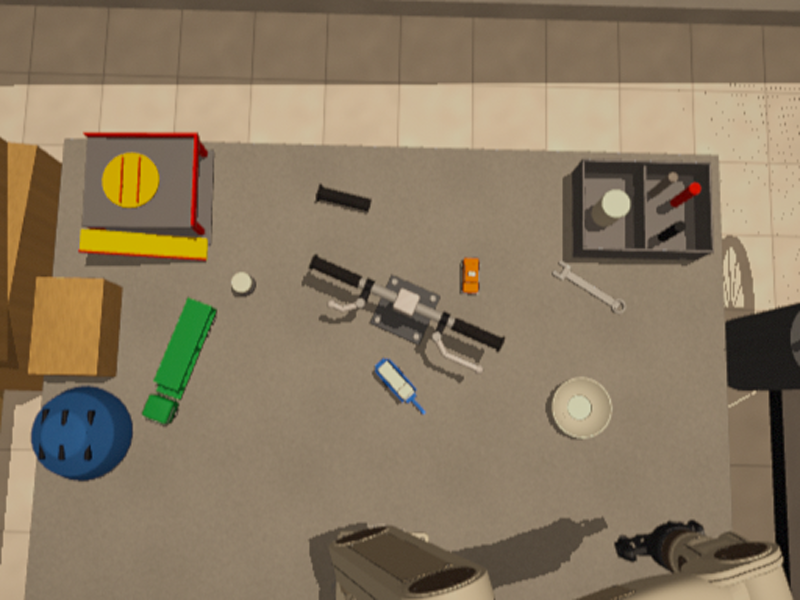

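View pics/side0.png

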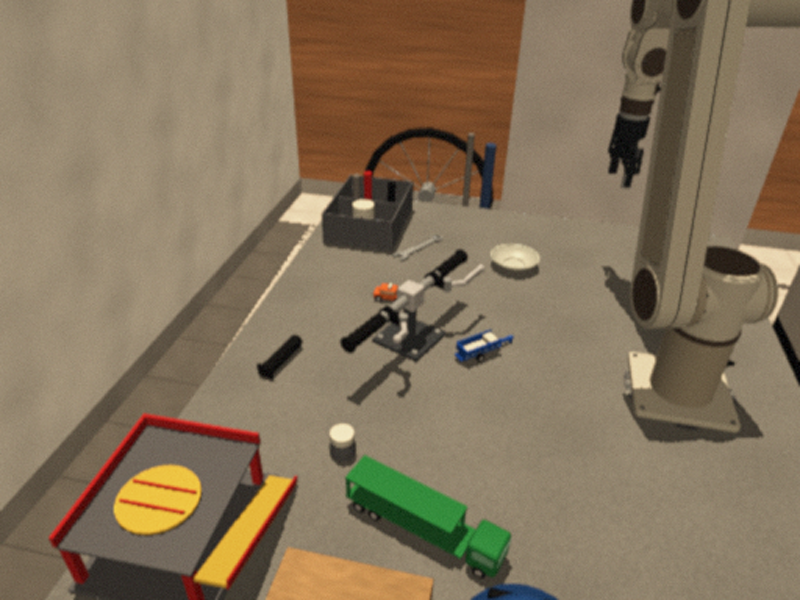

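The top view shows the bar from about (313,262) to (500,345). The long lever is at lower right, running from (437,340) to its ball at (480,369), and the trailer is near (400,385). I'll enlarge that area.

```bash
cat > h.py <<'E'
import numpy as np,cv2
from scipy.spatial.transform import Rotation as R
from workcell import vision
def ray(c,u,v):
    K=c["camera_matrix"];d=np.array([(u-K[0,2])/K[0,0],-(v-K[1,2])/K[1,1],-1.])
    return np.array(c["eye"]),R.from_quat(c["attitude"]).apply(d)
def atz(c,u,v,z):
    e,d=ray(c,u,v);return e+d*(z-e[2])/d[2]
def proj(c,p):
    q=R.from_quat(c["attitude"]).inv().apply(np.array(p)-c["eye"]);K=c["camera_matrix"]
    return K[0,0]*q[0]/-q[2]+K[0,2],K[1,1]*-q[1]/-q[2]+K[1,2]
def crop(c,x,y,w,h,s,name):
    cv2.imwrite(name,cv2.resize(c["color"][y:y+h,x:x+w,::-1],None,fx=s,fy=s,interpolation=cv2.INTER_CUBIC))
E
python3 - <<'E'
from h import *
c=vision.camera("top");print(c["attitude"],np.shape(c["attitude"]))
crop(c,190,150,140,105,5.7,"pics/topc.png")
for n,(u,v) in dict(barL=(313,262),barR=(500,345),ball=(480,369)).items(): print(n,atz(c,u*.64,v*.64,.115))
E
```

```text
[ 0.04295715 -0.0511228  -0.69719381  0.71376602] (4,)
barL [0.65342133 0.1559173  0.115     ]
barR [ 0.49005838 -0.23356569  0.115     ]
ball [ 0.44001286 -0.19288351  0.115     ]
```

View pics/topc.png

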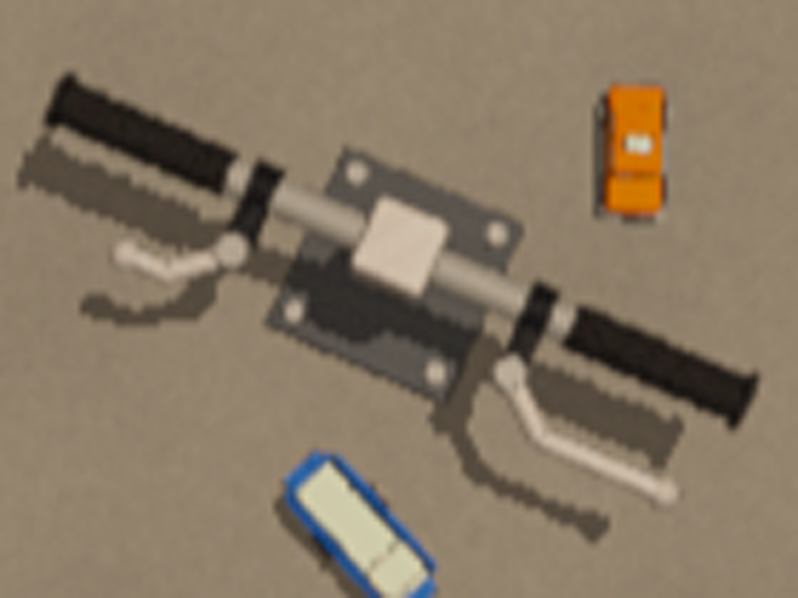

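The crop shows the long blade from its bend at (540,437) to the ball at (668,491), with the pivot at (510,372). The bar's end centres are (60,98) and (745,400), and the clamp block's top centre is (399,246).

Run:
```python
from h import *
c=vision.camera("top")
f=lambda u,v,z=.115:atz(c,190+(u+.5)/5.7-.5,150+(v+.5)/5.7-.5,z)
P=dict(L=f(60,98),Rr=f(745,400),clamp=f(399,246,.138),pivot=f(510,372,.123),bend=f(540,437,.123),ball=f(668,491,.124),spivot=f(232,248,.123),taxi=f(637,150,.04),tr1=f(320,460,.03))
for k,v in P.items():print(k,v.round(4))
d=P["L"]-P["Rr"];print(np.linalg.norm(d));y=d/np.linalg.norm(d);x=np.array([y[1],-y[0],0]);print("yaw",np.degrees(np.arctan2(x[1],x[0])))
m=(P["L"]+P["Rr"])/2
for k,v in P.items():print(k,"x",(v-m)@x,"y",(v-m)@y)
# nominal: pivot at (-.04,-.085), pad at x=-.065, y=-.16
pad=m-.065*x-.16*y;print("mid",m,"pad",pad,x,y)
for p in (pad,m-.065*x-.115*y, m-.065*x-.19*y):
    u,v=proj(c,p);print((u-190+.5)*5.7,(v-150+.5)*5.7)
```

```text
L [0.6564 0.1567 0.115 ]
Rr [ 0.4934 -0.2345  0.115 ]
clamp [ 0.5729 -0.0376  0.138 ]
pivot [ 0.5053 -0.1015  0.123 ]
bend [ 0.4693 -0.1188  0.123 ]
ball [ 0.4409 -0.1904  0.124 ]
spivot [0.5715 0.056  0.123 ]
taxi [ 0.6479 -0.1804  0.04  ]
tr1 [0.459  0.0044 0.03  ]
0.42376405823927943
yaw -22.61585790151031
L x 2.2151440340375358e-17 y 0.2118820291196397
Rr x 3.3359710890882466e-17 y -0.21188202911963966
clamp x -0.0023568905209434255 y 0.00042519584460149357
pivot x -0.040141348102842096 y -0.08455252075315142
bend x -0.06668687703749648 y -0.11437689780709119
ball x -0.06539419930200195 y -0.19141708420861664
spivot x -0.039584452799423075 y 0.08629554464924545
taxi x 0.1218209681218994 y -0.10257850914093986
tr1 x -0.12358379573464072 y -0.004634450223129636
mid [ 0.57488935 -0.03889161  0.115     ] pad [ 0.45335947 -0.16159242  0.115     ] [ 0.92310382 -0.38455083  0.        ] [0.38455083 0.92310382 0.        ]
615.2994230930323 468.7746098768331
541.6585193139574 436.1500047311677
664.4965107649974 490.5700452564654
```

>>> move_arm(
  moves=[
    [[0.027,0.033,0.02,5,0],[0.055,0.066,0.02,10,0],[0.082,0.1,0.02,15,0],[0.11,0.133,0.02,20,0],[0.137,0.166,0.02,25,0]],
  ],
)

```text
clock: 0.82
eef_pos: [0.281, -0.3118, 0.2122]
tool_rot: [0.934, 0.357, 0.0, 0.0]
ft_force: [0.0, 0.7, 1.1]
grip_width: 0.0002
grasp_force: 0.0
```

>>> move_arm(
  moves=[
    [[0.03,0.033,0,6,0],[0.06,0.07,0,12,0],[0.09,0.106,0,18,0],[0.12,0.14,0,23,0],[0.138,0.166,0,25.7,0]],
  ],
)

```text
clock: 1.45
eef_pos: [0.4194, -0.1454, 0.2121]
tool_rot: [0.831, 0.556, 0.0, -0.0]
ft_force: [0.2, -1.0, 0.5]
grip_width: 0.0
grasp_force: 0.0
```

>>> move_arm(
  moves=[
    [[0,0,-0.02,0,0],[0,0,-0.04,0,0],[0,0,-0.04,0,0]],
  ],
)

```text
clock: 1.82
eef_pos: [0.417, -0.1463, 0.1709]
tool_rot: [0.832, 0.555, -0.001, -0.002]
ft_force: [-0.5, 0.6, 0.3]
grip_width: 0.0002
grasp_force: 0.0
```

Run:
```python
from h import *
from workcell import monitor
print(monitor.get_obs()["eef_pos"])
a=vision.camera("side");b=vision.camera("top")
for c,n in((a,"s"),(b,"t")):
    print(n,proj(c,[.4534,-.1616,.115]),proj(c,monitor.get_obs()["eef_pos"]))
s=cv2.resize(a["color"][140:220,230:350,::-1],(600,400),interpolation=3)
t=cv2.resize(b["color"][180:260,220:340,::-1],(600,400),interpolation=3)
cv2.imwrite("pics/hov.png",cv2.resize(np.vstack([s,t]),(450,600)))
```

```text
[ 0.4169762  -0.14634949  0.17086037]
s (np.float64(302.69765880470106), np.float64(175.02785745774128)) (np.float64(313.8571802845089), np.float64(164.18662867278005))
t (np.float64(297.4497749953624), np.float64(231.72850349036383)) (np.float64(294.5033038480634), np.float64(242.03892948309928))
```

View pics/hov.png

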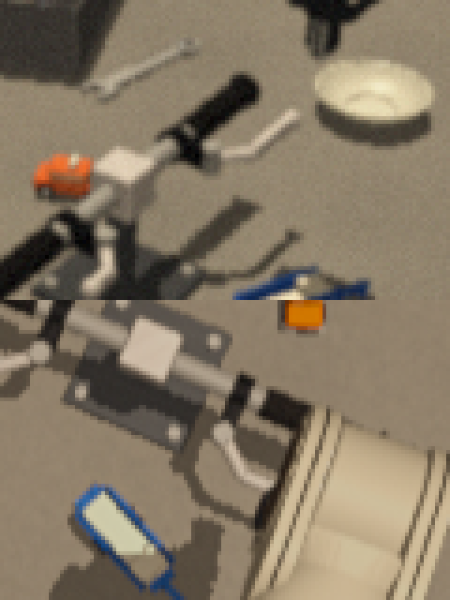

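The blade is where I predicted it in both views. The fingertips look higher than the projected TCP, at about (320,50) against (314,91), so I'll look closer.

Run:
```python
from h import *
from workcell import monitor
o=monitor.get_obs();p=np.array(o["eef_pos"])
a=vision.camera("side");
im=cv2.resize(a["color"][110:200,260:370,::-1],None,fx=6,fy=6,interpolation=3)
for dz in(0,.05,.1):
    u,v=proj(a,p+[0,0,dz]);print(u,v);cv2.circle(im,(int((u-260+.5)*6),int((v-110+.5)*6)),2,(0,0,255),-1)
cv2.imwrite("pics/z.png",im)
```

```text
313.8571802845089 164.18662867278005
315.4188876118562 151.2253463545773
317.04870099323824 137.6988225353158
```

View pics/z.png

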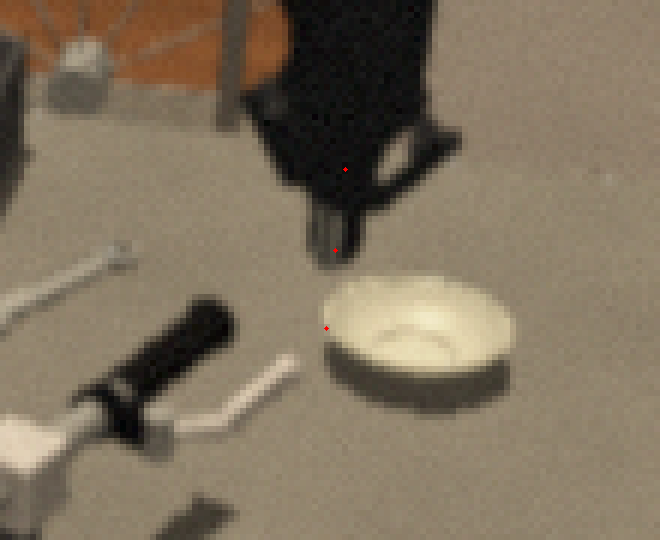

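Run:
```python
from h import *
from workcell import monitor
o=monitor.get_obs();p=np.array(o["eef_pos"]);print(o["clock"],p,o["joint_pos"])
a=vision.camera("side")
q=np.array([.1432,-.4783,.1914])
for dz in(0,.013,.04):print(dz,np.array(proj(a,q+[0,0,dz]))/.64)
w=vision.camera("wrist");print({k:np.round(v,4).tolist() for k,v in w.items() if k!="color"})
crop(w,0,0,512,384,1.5,"pics/w.png")
```

```text
1.975 [ 0.41877993 -0.1472818   0.17306794] [-3.38197785e-01  1.39085164e-01 -1.72214125e-01  1.25837979e+00
  2.05803448e-05  1.62801009e+00]
0 [613.53676472 200.23714353]
0.013 [614.6596184  195.48379247]
0.04 [617.0259629  185.46639985]
{'camera_matrix': [[315.8173, 0.0, 258.3416], [0.0, 315.8173, 188.8559], [0.0, 0.0, 1.0]], 'hand_eye': [[-0.0007, 0.9473, 0.3202, 0.0834], [1.0, 0.0006, 0.0002, 0.0], [0.0, 0.3202, -0.9473, -0.1832], [0.0, 0.0, 0.0, 1.0]]}
```

View pics/w.png

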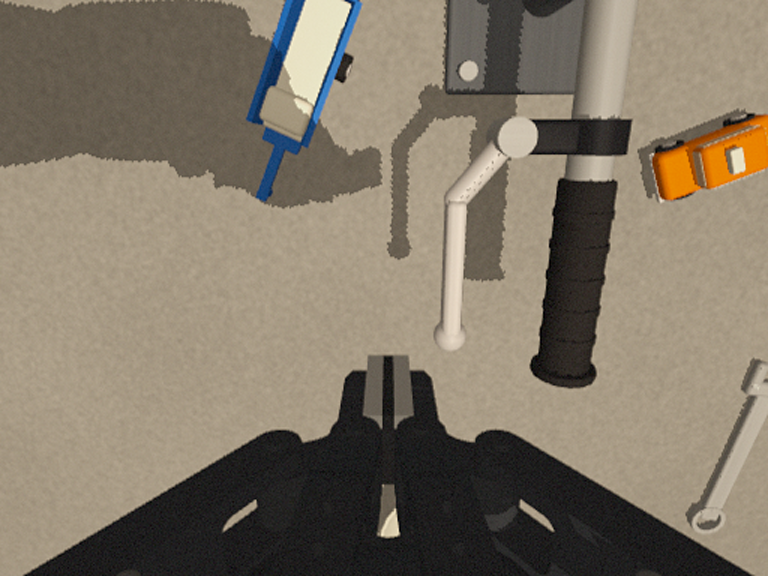

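The wrist view shows the shut fingertips ending at about (387,355), the lever ball at (449,335), the bend at (455,200) and the pivot at (517,137). I'll check whether the wrist calibration agrees with the lever position and where the fingertips really are.

Run:
```python
from h import *
from workcell import monitor
o=monitor.get_obs();p=np.array(o["eef_pos"]);T=R.from_quat(o["tool_rot"])
w=vision.camera("wrist");H=np.array(w["hand_eye"]);K=w["camera_matrix"]
def pt(q):
    c=H[:3,:3].T@(q-H[:3,3]);return np.round([1.5*(K[0,0]*c[0]/-c[2]+K[0,2]+.5),1.5*(K[1,1]*-c[1]/-c[2]+K[1,2]+.5)],0)
x=np.array([.9231,-.3846,0]);y=np.array([.3846,.9231,0]);m=np.array([.5749,-.0389,.115])
for n,a in dict(pivot=(-.04,-.085,.008),bend=(-.065,-.115,.008),ball=(-.065,-.19,.005),barend=(0,-.21,.018)).items():
    q=m+a[0]*x+a[1]*y+[0,0,a[2]];print(n,pt(T.inv().apply(q-p)))
for d in(0,.02,.03,.04,.05):print(d,[pt(np.array([xx,yy,-d])).tolist() for xx in(-.011,.011) for yy in(-.0145,.0145)])
print(T.as_matrix().round(3))
```

```text
pivot [520. 142.]
bend [464. 206.]
ball [456. 342.]
barend [579. 386.]
0 [[355.0, 356.0], [422.0, 356.0], [353.0, 308.0], [423.0, 308.0]]
0.02 [[351.0, 379.0], [426.0, 379.0], [350.0, 328.0], [427.0, 328.0]]
0.03 [[349.0, 393.0], [428.0, 393.0], [348.0, 339.0], [429.0, 339.0]]
0.04 [[347.0, 409.0], [430.0, 408.0], [345.0, 352.0], [432.0, 352.0]]
0.05 [[344.0, 426.0], [432.0, 426.0], [342.0, 366.0], [434.0, 366.0]]
[[ 0.385  0.923  0.002]
 [ 0.923 -0.385 -0.001]
 [ 0.     0.002 -1.   ]]
```

The lever position agrees with the wrist view to within 3–4 mm. The visible fingertips sit about 43 mm behind the nominal TCP. I'll go down to lever height and check against the picture.

>>> move_arm(
  moves=[
    [[0,0,-0.02,0,0],[0,0,-0.045,0,0],[0,0,-0.07,0,0],[0,0,-0.08,0,0],[0,0,-0.08,0,0]],
  ],
)

```text
clock: 2.75
eef_pos: [0.4182, -0.147, 0.0923]
tool_rot: [0.832, 0.555, -0.0, -0.0]
ft_force: [0.1, -0.9, 0.5]
grip_width: 0.0002
grasp_force: 0.0
```

Run:
```python
from h import *
from workcell import monitor
o=monitor.get_obs();print(o["eef_pos"],o["ft_force"])
a=vision.camera("side");w=vision.camera("wrist")
s=cv2.resize(a["color"][140:200,260:350,::-1],(720,480),interpolation=3)
cv2.imwrite("pics/s2.png",np.vstack([cv2.resize(s,(450,300)),cv2.resize(w["color"][84:384,:450,::-1],(450,300))]))
print(proj(a,o["eef_pos"]))
```

```text
[ 0.41818915 -0.14702992  0.09228648] [ 0.10798281 -0.87563639  0.51742341]
(np.float64(311.533248628762), np.float64(183.93793728740837))
```

View pics/s2.png

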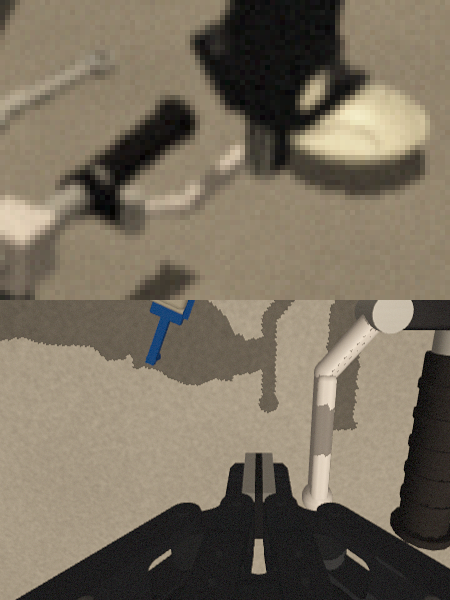

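The fingertips look to be at z of about 0.13, still above the blade. I'll ease towards the lever at this height and watch for contact before going lower.

>>> move_arm(
  moves=[
    [[0.0037,-0.0015,0,0,0],[0.0074,-0.0031,0,0,0],[0.0092,-0.0038,0,0,0],[0.0102,-0.0042,0,0,0],[0.0111,-0.0046,0,0,0]],
  ],
)

```text
clock: 3.48
eef_pos: [0.4294, -0.1516, 0.0922]
tool_rot: [0.832, 0.555, -0.0, -0.0]
ft_force: [0.8, -0.1, 0.6]
grip_width: -0.0
grasp_force: 0.0
```

>>> move_arm(
  moves=[
    [[0.0009,-0.0004,0,0,0],[0.0018,-0.0008,0,0,0],[0.0028,-0.0012,0,0,0],[0.0028,-0.0012,0,0,0]],
  ],
)

```text
clock: 3.98
eef_pos: [0.4323, -0.1528, 0.0923]
tool_rot: [0.832, 0.555, 0.0, -0.0]
ft_force: [0.2, 0.3, 0.5]
grip_width: -0.0
grasp_force: 0.0
```

>>> move_arm(
  moves=[
    [[0.0009,-0.0004,0,0,0],[0.0018,-0.0008,0,0,0],[0.0028,-0.0012,0,0,0],[0.0028,-0.0012,0,0,0]],
  ],
)

```text
clock: 4.47
eef_pos: [0.4352, -0.154, 0.0923]
tool_rot: [0.832, 0.555, 0.0, 0.0]
ft_force: [-0.1, 0.0, -0.1]
grip_width: 0.0
grasp_force: 0.0
```

>>> move_arm(
  moves=[
    [[0.0009,-0.0004,0,0,0],[0.0018,-0.0008,0,0,0],[0.0028,-0.0012,0,0,0],[0.0028,-0.0012,0,0,0]],
  ],
)

```text
clock: 4.97
eef_pos: [0.438, -0.1552, 0.0923]
tool_rot: [0.832, 0.555, 0.0, 0.0]
ft_force: [0.3, 0.3, -0.1]
grip_width: -0.0003
grasp_force: 0.0
```

>>> move_arm(
  moves=[
    [[0.0009,-0.0004,0,0,0],[0.0018,-0.0008,0,0,0],[0.0028,-0.0012,0,0,0],[0.0028,-0.0012,0,0,0]],
  ],
)

```text
clock: 5.48
eef_pos: [0.4407, -0.1564, 0.0923]
tool_rot: [0.832, 0.555, -0.0, 0.0]
ft_force: [-0.4, 0.1, 0.1]
grip_width: -0.0002
grasp_force: 0.0
```

Run:
```python
from h import *
from workcell import monitor
o=monitor.get_obs();print(o["eef_pos"],o["ft_force"])
a=vision.camera("side");w=vision.camera("wrist")
cv2.imwrite("pics/s3.png",np.vstack([cv2.resize(a["color"][140:200,260:350,::-1],(450,300),interpolation=3),cv2.resize(w["color"][134:334,150:450,::-1],(450,300),interpolation=3)]))
```

```text
[ 0.44072392 -0.15644558  0.09229086] [-0.42137064  0.10037433  0.14335837]
```

View pics/s3.png

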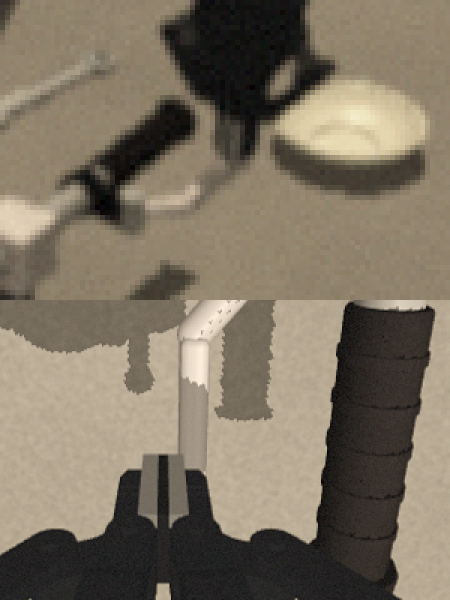

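No contact, and the fingertips pass above the blade, so they are about 40 mm shorter than the nominal TCP. I'll back off, go lower, then approach.

>>> move_arm(
  moves=[
    [[-0.011,0.0046,0,0,0],[-0.022,0.0092,0,0,0],[-0.022,0.0092,-0.015,0,0],[-0.022,0.0092,-0.037,0,0],[-0.022,0.0092,-0.037,0,0]],
  ],
)

```text
clock: 6.2
eef_pos: [0.4162, -0.1463, 0.0542]
tool_rot: [0.832, 0.555, -0.001, -0.002]
ft_force: [-0.6, -0.5, 0.8]
grip_width: -0.0002
grasp_force: 0.0
```

>>> move_arm(
  moves=[
    [[0.0028,-0.0012,0,0,0],[0.0055,-0.0023,0,0,0],[0.0083,-0.0035,0,0,0],[0.0092,-0.0038,0,0,0],[0.0092,-0.0038,0,0,0]],
  ],
)

```text
clock: 6.82
eef_pos: [0.428, -0.151, 0.0554]
tool_rot: [0.832, 0.555, 0.0, 0.0]
ft_force: [0.6, 0.1, -0.4]
grip_width: 0.0001
grasp_force: 0.0
```

Run:
```python
from h import *
from workcell import monitor
o=monitor.get_obs();print(o["eef_pos"],o["ft_force"])
a=vision.camera("side");w=vision.camera("wrist")
cv2.imwrite("pics/s4.png",np.vstack([cv2.resize(a["color"][140:200,260:350,::-1],(450,300),interpolation=3),cv2.resize(w["color"][134:334,150:450,::-1],(450,300),interpolation=3)]))
```

```text
[ 0.42795782 -0.15104474  0.05535091] [ 0.6183799   0.13106542 -0.36484217]
```

View pics/s4.png

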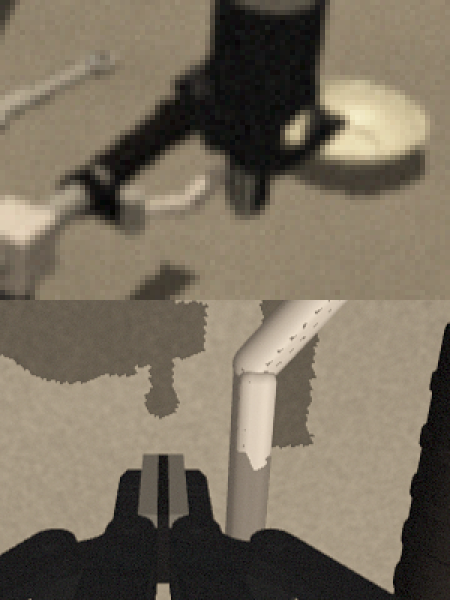

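The tip is now at blade height, about 6–7 mm off the outer face. I'll creep in until it touches.

>>> move_arm(
  moves=[
    [[0.0009,-0.0004,0,0,0],[0.0018,-0.0008,0,0,0],[0.0028,-0.0012,0,0,0],[0.0037,-0.0015,0,0,0],[0.0037,-0.0015,0,0,0]],
  ],
)

```text
clock: 7.55
eef_pos: [0.4317, -0.1525, 0.0553]
tool_rot: [0.832, 0.555, 0.0, 0.0]
ft_force: [-0.5, 0.4, -0.1]
grip_width: 0.0
grasp_force: 0.0
```

>>> move_arm(
  moves=[
    [[0.0005,-0.0002,0,0,0],[0.0009,-0.0004,0,0,0],[0.0014,-0.0006,0,0,0],[0.0018,-0.0008,0,0,0]],
  ],
)

```text
clock: 8.05
eef_pos: [0.4331, -0.1532, 0.0553]
tool_rot: [0.832, 0.555, -0.0, -0.0]
ft_force: [-1.2, 0.8, 1.1]
grip_width: -0.0002
grasp_force: 0.6
```

>>> move_arm(
  moves=[
    [[0.0005,-0.0002,0,0,0],[0.0009,-0.0004,0,0,0],[0.0009,-0.0004,0,0,0]],
  ],
)

```text
clock: 8.43
eef_pos: [0.4337, -0.1538, 0.0552]
tool_rot: [0.832, 0.554, -0.0, -0.0]
ft_force: [-3.2, 0.3, 1.3]
grip_width: -0.0002
grasp_force: 1.3
```

>>> move_arm(
  moves=[
    [[0.0005,-0.0002,0,0,0],[0.0009,-0.0004,0,0,0],[0.0009,-0.0004,0,0,0]],
  ],
)

```text
clock: 8.8
eef_pos: [0.4346, -0.1542, 0.0551]
tool_rot: [0.832, 0.554, -0.001, -0.0]
ft_force: [-4.5, -2.1, 0.8]
grip_width: 0.0001
grasp_force: 1.7
```

Contact began at x of about 0.433. From here I'll follow the lever's arc about its pivot, so the fingers stay flat on it and don't rub.

>>> move_arm(
  moves=[
    [[0.0005,-0.0007,0,0.6,0],[0.0011,-0.0014,0,1.2,0],[0.0016,-0.002,0,1.7,0],[0.0022,-0.0027,0,2.3,0],[0.0027,-0.0034,0,2.9,0]],
  ],
)

```text
clock: 9.43
eef_pos: [0.4374, -0.1575, 0.0551]
tool_rot: [0.818, 0.576, -0.0, -0.0]
ft_force: [-5.2, -1.8, 1.1]
grip_width: -0.0001
grasp_force: 2.1
```

>>> move_arm(
  moves=[
    [[0.0006,-0.0007,0,0.6,0],[0.0011,-0.0013,0,1.2,0],[0.0017,-0.002,0,1.7,0],[0.0022,-0.0026,0,2.3,0],[0.0028,-0.0033,0,2.9,0]],
  ],
)

```text
clock: 10.05
eef_pos: [0.4403, -0.1606, 0.0551]
tool_rot: [0.803, 0.596, -0.0, -0.0]
ft_force: [-5.1, 0.2, 1.1]
grip_width: -0.0002
grasp_force: 2.3
```

>>> move_arm(
  moves=[
    [[0.0006,-0.0006,0,0.6,0],[0.0012,-0.0012,0,1.2,0],[0.0019,-0.0019,0,1.7,0],[0.0025,-0.0025,0,2.3,0],[0.0031,-0.0031,0,2.9,0]],
  ],
)

```text
clock: 10.68
eef_pos: [0.4433, -0.1636, 0.0551]
tool_rot: [0.787, 0.616, -0.0, -0.001]
ft_force: [-5.1, -0.2, 2.0]
grip_width: 0.0001
grasp_force: 2.6
```

>>> move_arm(
  moves=[
    [[0.0006,-0.0006,0,0.6,0],[0.0013,-0.0012,0,1.2,0],[0.0019,-0.0018,0,1.7,0],[0.0019,-0.0018,0,1.7,0]],
  ],
)

```text
clock: 11.18
eef_pos: [0.4451, -0.1653, 0.0551]
tool_rot: [0.778, 0.628, -0.0, -0.001]
ft_force: [-4.7, -0.0, 1.2]
grip_width: -0.0003
grasp_force: 2.7
```

>>> move_arm(
  moves=[
    [[0.0006,-0.0006,0,0.6,0],[0.0013,-0.0012,0,1.1,0],[0.0013,-0.0012,0,1.1,0]],
  ],
)

```text
clock: 11.55
eef_pos: [0.4464, -0.1664, 0.0551]
tool_rot: [0.772, 0.635, -0.0, -0.001]
ft_force: [-5.0, 1.5, 1.9]
grip_width: -0.0003
grasp_force: 2.7
```

>>> move_arm(
  moves=[
    [[0.0007,-0.0006,0,0.6,0],[0.0007,-0.0006,0,0.6,0]],
  ],
)

```text
clock: 11.8
eef_pos: [0.4471, -0.167, 0.0551]
tool_rot: [0.769, 0.639, -0.0, -0.001]
ft_force: [-4.9, 0.9, 0.8]
grip_width: 0.0001
grasp_force: 2.8
```

>>> move_arm(
  moves=[
    [[0.0007,-0.0006,0,0.6,0],[0.0007,-0.0006,0,0.6,0]],
  ],
)

```text
clock: 12.05
eef_pos: [0.4477, -0.1675, 0.0551]
tool_rot: [0.765, 0.643, -0.0, -0.001]
ft_force: [-5.8, 0.1, 2.3]
grip_width: 0.0003
grasp_force: 2.8
```

>>> move_arm(
  moves=[
    [[0.0007,-0.0006,0,0.6,0],[0.0007,-0.0006,0,0.6,0]],
  ],
)

```text
clock: 12.3
eef_pos: [0.4484, -0.1681, 0.0551]
tool_rot: [0.762, 0.647, -0.0, -0.001]
ft_force: [-6.0, 0.6, 2.1]
grip_width: -0.0002
grasp_force: 2.9
```

>>> move_arm(
  moves=[
    [[0.0007,-0.0005,0,0.5,0],[0.0007,-0.0005,0,0.5,0]],
  ],
)

```text
clock: 12.55
eef_pos: [0.4491, -0.1686, 0.0551]
tool_rot: [0.759, 0.651, -0.0, -0.001]
ft_force: [-5.3, 0.4, 2.8]
grip_width: -0.0002
grasp_force: 2.9
```

>>> move_arm(
  moves=[
    [[0.0006,-0.0004,0,0.4,0],[0.0006,-0.0004,0,0.4,0]],
  ],
)

```text
clock: 12.8
eef_pos: [0.4494, -0.1689, 0.0551]
tool_rot: [0.757, 0.653, -0.0, -0.001]
ft_force: [-5.5, 0.7, 2.6]
grip_width: -0.0002
grasp_force: 3.2
```

>>> move_arm(
  moves=[
    [[0.0006,-0.0004,0,0.4,0],[0.0006,-0.0004,0,0.4,0]],
  ],
)

```text
clock: 13.05
eef_pos: [0.4494, -0.169, 0.055]
tool_rot: [0.755, 0.656, -0.0, -0.002]
ft_force: [-7.6, 0.8, 3.0]
grip_width: -0.0003
grasp_force: 4.0
```

>>> move_arm(
  moves=[
    [[0.0006,-0.0004,0,0.4,0],[0.0006,-0.0004,0,0.4,0]],
  ],
)

```text
clock: 13.3
eef_pos: [0.4494, -0.1691, 0.055]
tool_rot: [0.752, 0.659, -0.001, -0.002]
ft_force: [-9.7, 2.1, 4.7]
grip_width: -0.0
grasp_force: 4.7
```

The lever is against its stop: x has stalled at 0.4494 with the force up to about 10 N. Now I'll hold it.

>>> move_arm(
  moves=[
    [[0,0,0,0,0],[0,0,0,0,0],[0,0,0,0,0],[0,0,0,0,0],[0,0,0,0,0]],
  ],
)

```text
clock: 13.92
eef_pos: [0.4494, -0.1691, 0.055]
tool_rot: [0.752, 0.659, -0.001, -0.002]
ft_force: [-8.0, 2.5, 4.7]
grip_width: -0.0002
grasp_force: 4.7
```

>>> move_arm(
  moves=[
    [[0,0,0,0,0],[0,0,0,0,0],[0,0,0,0,0],[0,0,0,0,0],[0,0,0,0,0]],
  ],
)

```text
clock: 14.55
eef_pos: [0.4494, -0.1691, 0.055]
tool_rot: [0.752, 0.659, -0.001, -0.002]
ft_force: [-9.1, 2.0, 5.5]
grip_width: -0.0002
grasp_force: 4.6
```

>>> move_arm(
  moves=[
    [[0,0,0,0,0],[0,0,0,0,0],[0,0,0,0,0],[0,0,0,0,0],[0,0,0,0,0]],
  ],
)

```text
clock: 15.18
eef_pos: [0.4494, -0.1691, 0.055]
tool_rot: [0.752, 0.659, -0.001, -0.002]
ft_force: [-8.6, 2.0, 4.6]
grip_width: -0.0004
grasp_force: 4.6
```

>>> move_arm(
  moves=[
    [[0,0,0,0,0],[0,0,0,0,0],[0,0,0,0,0]],
  ],
)

```text
clock: 15.55
eef_pos: [0.4494, -0.1691, 0.055]
tool_rot: [0.752, 0.659, -0.001, -0.002]
ft_force: [-8.7, 1.7, 5.2]
grip_width: -0.0001
grasp_force: 4.6
```

Held for over 2 s. Now I'll ease back along the same arc, slowly.

>>> move_arm(
  moves=[
    [[-0.0006,0.0004,0,-0.4,0],[-0.0012,0.0008,0,-0.8,0],[-0.0018,0.0012,0,-1.2,0],[-0.0025,0.0017,0,-1.7,0],[-0.0032,0.0023,0,-2.3,0]],
  ],
)

```text
clock: 16.18
eef_pos: [0.4477, -0.1675, 0.0551]
tool_rot: [0.766, 0.643, -0.0, -0.001]
ft_force: [-4.9, 1.3, 1.3]
grip_width: 0.0003
grasp_force: 2.8
```

>>> move_arm(
  moves=[
    [[-0.0007,0.0006,0,-0.6,0],[-0.0014,0.0012,0,-1.2,0],[-0.002,0.0018,0,-1.7,0],[-0.0027,0.0024,0,-2.3,0],[-0.0033,0.003,0,-2.9,0]],
  ],
)

```text
clock: 16.8
eef_pos: [0.4444, -0.1647, 0.0551]
tool_rot: [0.782, 0.624, -0.0, -0.001]
ft_force: [-6.3, -0.5, 0.7]
grip_width: 0.0003
grasp_force: 2.6
```

>>> move_arm(
  moves=[
    [[-0.0006,0.0006,0,-0.6,0],[-0.0012,0.0012,0,-1.2,0],[-0.0019,0.0019,0,-1.7,0],[-0.0025,0.0025,0,-2.3,0],[-0.0031,0.0031,0,-2.9,0]],
  ],
)

```text
clock: 17.42
eef_pos: [0.4414, -0.1618, 0.0551]
tool_rot: [0.797, 0.604, -0.0, -0.0]
ft_force: [-5.0, -1.5, 1.0]
grip_width: 0.0002
grasp_force: 2.4
```

>>> move_arm(
  moves=[
    [[-0.0006,0.0007,0,-0.6,0],[-0.0011,0.0013,0,-1.2,0],[-0.0017,0.002,0,-1.7,0],[-0.0022,0.0026,0,-2.3,0],[-0.0028,0.0033,0,-2.9,0]],
  ],
)

```text
clock: 18.05
eef_pos: [0.4386, -0.1588, 0.0551]
tool_rot: [0.812, 0.583, -0.001, -0.0]
ft_force: [-5.7, -0.3, 1.5]
grip_width: -0.0002
grasp_force: 2.3
```

>>> move_arm(
  moves=[
    [[-0.0005,0.0006,0,-0.5,0],[-0.001,0.0012,0,-1,0],[-0.0016,0.0018,0,-1.6,0],[-0.0022,0.0024,0,-2.2,0],[-0.0028,0.003,0,-2.8,0]],
  ],
)

```text
clock: 18.68
eef_pos: [0.4361, -0.1558, 0.0551]
tool_rot: [0.826, 0.563, -0.0, -0.0]
ft_force: [-5.8, -1.7, -0.7]
grip_width: -0.0001
grasp_force: 2.0
```

>>> move_arm(
  moves=[
    [[-0.0006,0.0006,0,-0.6,0],[-0.0012,0.0012,0,-1.2,0],[-0.0017,0.0014,0,-1.2,0],[-0.0022,0.0016,0,-1.2,0]],
  ],
)

```text
clock: 19.18
eef_pos: [0.4343, -0.1538, 0.0552]
tool_rot: [0.832, 0.555, 0.0, -0.0]
ft_force: [-4.1, 0.1, -1.8]
grip_width: 0.0001
grasp_force: 1.4
```

>>> move_arm(
  moves=[
    [[-0.0004,0.0002,0,0,0],[-0.0008,0.0003,0,0,0],[-0.0012,0.0005,0,0,0],[-0.0016,0.0007,0,0,0]],
  ],
)

```text
clock: 19.68
eef_pos: [0.4334, -0.1532, 0.0556]
tool_rot: [0.832, 0.555, 0.001, 0.0]
ft_force: [-0.6, 1.6, -0.5]
grip_width: 0.0
grasp_force: 0.7
```

>>> move_arm(
  moves=[
    [[-0.0004,0.0002,0,0,0],[-0.0008,0.0003,0,0,0],[-0.0012,0.0005,0,0,0],[-0.0016,0.0007,0,0,0]],
  ],
)

```text
clock: 20.18
eef_pos: [0.4312, -0.1529, 0.0555]
tool_rot: [0.832, 0.555, 0.0, 0.0]
ft_force: [-0.3, 0.6, 0.1]
grip_width: -0.0
grasp_force: 0.0
```

The lever is at rest and the fingers are off it. I'll draw clear to the side, then go up.

>>> move_arm(
  moves=[
    [[-0.003,0.0012,0,0,0],[-0.008,0.0033,0,0,0],[-0.015,0.0062,0,0,0],[-0.022,0.009,0,0,0],[-0.022,0.009,0.01,0,0]],
  ],
)

```text
clock: 20.8
eef_pos: [0.4073, -0.1431, 0.065]
tool_rot: [0.832, 0.555, -0.001, -0.001]
ft_force: [-0.2, 0.9, 0.6]
grip_width: 0.0001
grasp_force: 0.0
```

>>> move_arm(
  moves=[
    [[0,0,0.03,0,0],[0,0,0.07,0,0],[-0.03,0,0.11,0,0],[-0.06,0,0.13,0,0],[-0.06,0,0.13,0,0]],
  ],
)

```text
clock: 21.42
eef_pos: [0.3491, -0.1442, 0.1979]
tool_rot: [0.832, 0.554, 0.001, 0.002]
ft_force: [1.2, -0.5, 0.6]
grip_width: -0.0003
grasp_force: 0.0
```

>>> move_arm(
  moves=[
    [[-0.02,-0.03,0,0,0],[-0.04,-0.07,0,0,0],[-0.05,-0.1,0,0,0],[-0.05,-0.1,0,0,0],[-0.05,-0.1,0,0,0]],
  ],
)

```text
clock: 22.05
eef_pos: [0.2992, -0.2434, 0.195]
tool_rot: [0.832, 0.555, 0.0, -0.0]
ft_force: [-0.4, 0.2, 0.3]
grip_width: 0.0001
grasp_force: 0.0
```

Run:
```python
from h import *
a=vision.camera("top")
cv2.imwrite("pics/end.png",cv2.resize(a["color"][:,:,::-1],(800,600),interpolation=3))
```

```text
(no output)
```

View pics/end.png

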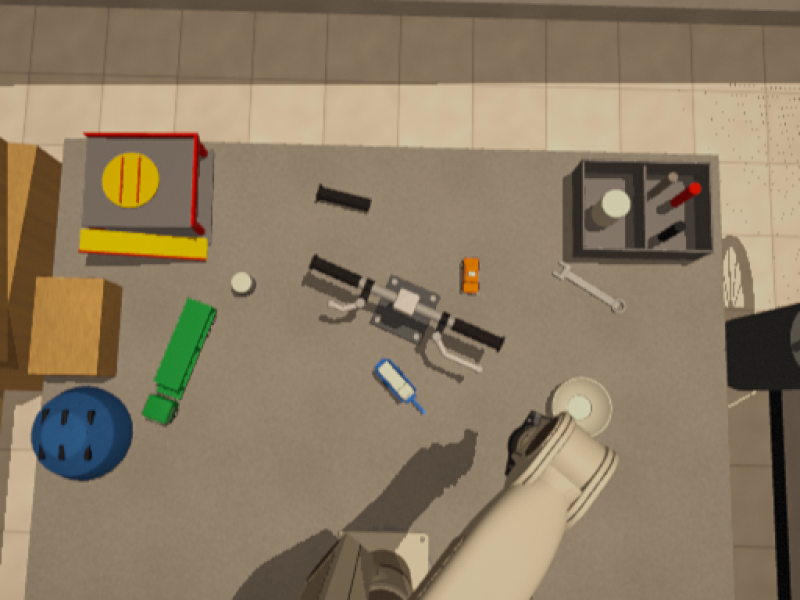

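The lever is back at rest, with its ball at (480,369) as at the start. Everything else is where it was, and the hand is clear.

```bash
python3 -c "
from workcell import job;print(job.job_done())"
```

```text
the job is handed in; nothing more can be done
None
```

I pressed the long lever in to its stop at about 10 N, held it for just over 2 s, eased it back out slowly under the fingers to rest, and handed the job in with the hand clear and nothing else moved.

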